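# Set the marking-out gauge and hold its boom at the mark

### The job

Set the marking-out gauge for the next pad: first wind the handwheel clockwise until the mark on its rim meets the small pin on the dial, which moves the cross-slide over. Then squeeze the lock button on the boom's upright grip, draw the boom out until its pointer is level with the rider on the scale, and finish while still holding it there against its return spring. Do not push against the pin or the rider, and leave the other things on the table where they are.

Things in the scene. Friction and masses are not known exactly. Their poses are not given: they have to be found in the camera images.
- gauge: Fixed grey marking-out gauge; place and yaw vary. Origin on the table; +y is the way the boom draws out, +x the way the cross-slide travels. Base 200 mm wide in x, y -265 to 70 mm: handwheel at the -y end (axis at x 0, y -170 mm), carriage with the boom's housing (40 mm wide, y -75 to 60 mm, top 82 mm high) at the +y end. A 4 mm cardboard blank lies fixed under the boom.
- wheel_grip (a point): On the handwheel's vertical axis, 75 mm above the table, 8 mm below the top of the wheel's black grip bar. The bar stands upright on the wheel: 70 mm long, 14 mm thick, top 83 mm above the table; grip it across its thickness from above. The round steel wheel under it is 112 mm in diameter, its top at 41 mm (hub 36 mm in diameter, top at 47 mm).
- wheel_mark (a point): The rim mark: a short black bar on top of the wheel near its rim, in line with one end of the grip bar; this point is 55 mm from the axis. Seen from the axis it shows which way the wheel points.
- handwheel (a joint): Angle of the handwheel, rad, clockwise from above; starts at 0 against a stop, turns only clockwise from there, up to 5. At 0 the bar lies along the gauge's x with the mark towards +x. Stays where left (friction about 0.1 N m, so grip firmly, 30 N or so) and moves the cross-slide with the boom along gauge +x by 6 mm per rad.
- pin_mark (a point): Where the rim mark must arrive, 55 mm from the wheel's axis on the radius of the dial pin: a dark steel block 20 x 7 mm, 12 mm tall (top 41 mm above the table) standing on the dial just outside the wheel's rim.
- dial_pin (a joint): Angle of the dial pin about the wheel's axis, rad, same zero and sense as joint handwheel: the wheel is set when the two are equal. Clamped; varies 1.9 to 3.1.
- boom: Steel rod, 18 mm in diameter, 60 mm above the table, sliding 0 to 112 mm along gauge +y out of the housing, with an upright black grip on its outer end: 36 mm in x, 28 mm in y, top 130 mm above the table. Origin at table level under the grip's middle. A latch holds it home until the lock button is pressed. A spring pulls it back (2 N home, 5 N fully out); it does not lock when out.
- boom_grip (a point): Where to grip from above: 108 mm above the table, 17 mm from the grip's inner (-y) face and 19 mm from the unpressed button's face (13 mm when pressed), midway in x. The fingers close along the gauge's y, one on the inner face, one on the button. Axes as the gauge.
- lock_button (a joint): Square steel button, 26 x 26 mm, on the grip's outer (+y) face at the height of boom_grip, standing out 8 mm. Value: how far it is pressed, m, 0 to 0.006. Spring: 3 N to start, 7 N fully in. The boom comes free when it is in by about 4 mm; a squeeze of 15 to 25 N does it. It starts unpressed.
- boom_pointer (a point): Tip of the boom's pointer, a 4 mm thick steel finger pointing from the foot of the grip over the edge of the scale on its +x side, 52 mm above the table. Moves with the boom.
- rider_mark (a point): Tip of the scale rider, on the scale, just under the pointer tip's path: a dark steel strip 7 mm wide with a 10 mm round stud on it (top 58 mm above the table), clamped across the aluminium scale rail (tick every 10 mm) that lies parallel to the boom on its +x side. The boom is set when boom_pointer and this have the same gauge y. Axes as the gauge; moves with the cross-slide.
- scale_rider (a joint): Place of the rider on the scale, m: the boom extension at which the pointer meets it. Clamped; varies 0.045 to 0.095.
- tape_roll: Bystander: roll of white tape lying flat, 90 mm in diameter, 24 mm tall; origin under its centre.
- glue_bottle: Bystander: upright yellow glue bottle, 52 mm in diameter, about 150 mm tall; origin under its centre.
- glue_brush: Bystander: glue brush lying on the table; origin under its middle.
- pad_stack: Bystander: stack of cardboard pads 120 x 90 x 28 mm; origin under its centre.

How it is judged:
On the way, in this order (a step that is already met when the one before it is completed fails the run):
1. the handwheel's mark stands at the dial pin, the boom still home (horizontal distance between wheel_mark and pin_mark below 0.008 m and y of boom_pointer in the frame of gauge below 0.116 m), for 0.2 s.
2. the lock button is squeezed in (value of joint lock_button above 0.0035 m), for 0.1 s.
At the end, for the whole second after the job is handed in: The wheel's rim mark is within 8 mm (about 8 degrees) of the pin's radius, the boom's pointer is within 4 mm of the rider along the scale, and the boom is still (under 10 mm/s) and held by the fingers (more than 2 N), through the last second (horizontal distance between wheel_mark and pin_mark below 0.008 m and y of boom_pointer in the frame of rider_mark between -0.004 and 0.004 m and linear speed of boom below 0.01 m/s and contact force between the fingers and boom above 2 N); the arm keeps its last pose, push and grip.
It fails at once if the pin or the rider is pushed (more than 5 N) (contact force between anything else and dial_pin_c0 above 5 N or contact force between anything else and scale_rider_c0 above 5 N or contact force between anything else and scale_rider_c1 above 5 N).
It fails at once if a bystander is moved by more than 30 mm (distance of any of tape_roll, glue_bottle, glue_brush, pad_stack from where it was at the start of the episode above 0.03 m).
It also fails if it takes over 67 s, if anything falls off the work surface, if the arm or the gripper's body presses on something with over 40 N, if the wrist force passes 120 N, or if a joint passes its speed limit or range.

### The arm

A 6-joint arm with a two-finger parallel gripper is mounted at the origin on the work surface. World frame = base frame: x ahead of the robot, y to its left, z up, the work surface at z = 0. Lengths are in m, angles in rad, forces in N, time in s.
With the tool pointing down it reaches from about 0.35 to 0.775 m from the base axis. Payload 5.5 kg.
Tool frame: the origin (TCP) lies where the fingers leave the gripper's body, on its centre line; the fingertips stand env.tip_reach ahead of it and the grasp point (between the pads) lies 54 mm ahead of it (env.tip_reach is the distance from the TCP to the fingertips, in m); z points along the fingers, y is the line along which they close (so a half turn about z gives the same grasp; the last joint's range is limited). The gripper opens to 85 mm and grips with 20 to 120 N. Pads are 22 mm wide; open, the fingers measure 114 mm over their backs; the gripper's body (76 mm by 85 mm) begins 54 mm behind the grasp point. The pads swing forward as they close: fully open they stand 13 mm farther back than shut.
Start: joints at [-1.258, 0.313, 0.046, 1.304, 0, 1.431], TCP at [0.252, -0.517, 0.304] pointing down, gripper open.
Joint ranges: [-2.76, 2.76], [-0.86, 1.69], [-1.03, 1.26], [-2.2, 2.34], [-1.47, 1.5], [-3.14, 3.14]. Speed limits (rad/s): [2.57, 2.57, 3.14, 3.14, 3.14, 3.14].

### API

Orientations are given as a unit quaternion [w, x, y, z].
In Python, from workcell import status, optics, hand_in, env gives the robot as it stands.
- The arm moves only by the shell command python3 -m handwheel 'ROWS' [FORCE]. ROWS is a JSON object whose one key "deltas" holds a list of rows, each a list of 5 numbers: the opening, from -1 (shut) to 1 (fully open), then the shift along the tool's x, y, z in units of 40 mm (1.0 is 40 mm), then the turn about the tool's z in units of 10 degrees (1.0 is 10 degrees). In form: {"deltas": [[jaw, x, y, z, roll], ...]}. A call has 1 to 20 rows; each row shifts and turns the commanded pose from where the row before left it, along the tool's axes as they then stand; what a row does not reach is not made up. A row lasts 1/8 s, in which the tool goes at most 62.5 mm and 10.7 degrees, less where a joint would pass 70% of its speed; a pose out of reach is approached as far as the arm can. A call is refused whole if a number of a shift passes 1 or a number of a turn 1, either way. A call with a gripper value outside its range is refused whole. The fingers move at their own pace and stop on an object; FORCE is the grip in N (left out, the last holds). Time passes only in rows, so rows that do not move let the fingers close. It gives the time, the measured TCP pose, the force, the opening and the grip force at its end, in the units of the state.
- status.get_state(): the state, without advancing time (a new reading comes with each control period).
- optics.read_camera(name): name is "scene" or "top"; returns a dict with "frame" (420x560x3 uint8, red, green, blue), "depth" (420x560 float32, m along the optical axis (not along the pixel's ray), 0 where there is no reading), "vfov" (degrees; the focal length in pixels is half the picture's height over the tangent of half this angle, whatever the lens; pixels are square), "cx", "cy" (the principal point, pixels), "origin" and "attitude" of the camera in the world. Camera axes: x right, y down, z forward; pixel columns grow to the right and rows downward; lengths in m; the calibration is good to about 2 mm. A picture is of the moment at which its call begins.
- hand_in(): hands the job in; it is judged then, once.
The state is a dict: "clock": time; "joint_pos": joint angles; "qvel": joint speeds; "tau": joint torques, N m; "tcp_pos": TCP position; "orientation": TCP orientation; "wrist_force": force on the tool from outside, world axes, zero at the start; "ft_torque": the same for the moment, N m; "finger_gap": finger opening in m; "grip_force": force on a finger pad.
Only numpy, scipy, OpenCV 4.12 (cv2) and the standard library are available. Lean on these libraries where they do the work, as an engineer would, in place of code of your own. Each camera call takes 0.05 s, during which the arm holds its last target. There are 200 camera calls.

## Working session

There is one attempt and no reset: what is moved stays moved. The work goes in short steps, Python scripts to look and compute and a shell command to move; the robot and the scene stay as the last step left them, time stands still between calls to the robot, and variables do not carry over. Pictures are saved under pics/ and viewed, at most 10 in all, crops included, and the job is handed in when it is done.

```bash
ls; mkdir -p pics; cat > h.py <<'E'
import numpy as np, cv2
from workcell import status, optics, hand_in, env
from scipy.spatial.transform import Rotation as R
def cam(n):
    d=optics.read_camera(n); f=210/np.tan(np.radians(d['vfov'])/2)
    q=np.array(d['attitude'],float)
    M=q if q.shape==(3,3) else R.from_quat(q[[1,2,3,0]]).as_matrix()
    v,u=np.mgrid[:420,:560]; z=d['depth']
    P=np.stack([(u-d['cx'])/f*z,(v-d['cy'])/f*z,z],-1)@M.T+np.array(d['origin'])
    P[z==0]=np.nan
    d.update(f=f,M=M,P=P); return d
def save(n,im): cv2.imwrite('pics/'+n,cv2.cvtColor(np.ascontiguousarray(im),cv2.COLOR_RGB2BGR))
E
python3 - <<'E'
from h import *
for n in('top','scene'):
    d=cam(n); save(n+'1.png',d['frame']); print(n,d['origin'],d['attitude'],d['vfov'],d['cx'],d['cy'],[k for k in d])
    np.save(n+'.npy',d['P']); 
print(env.tip_reach,status.get_state())
E
```

```text
pics
top [ 0.43659653 -0.01510282  1.19969961] [-0.03070094  0.71103895 -0.70171665  0.03278432] 55.55967643154131 284.5715074656834 210.0844653027402 ['frame', 'depth', 'vfov', 'cx', 'cy', 'origin', 'attitude', 'f', 'M', 'P']
scene [0.94881031 0.24466085 0.97393411] [-0.12882322  0.46605894  0.8471143  -0.2204337 ] 56.54608886730032 275.573661231742 213.58702726396433 ['frame', 'depth', 'vfov', 'cx', 'cy', 'origin', 'attitude', 'f', 'M', 'P']
0.0726 {'clock': 0.1, 'joint_pos': array([-1.25758036e+00,  3.13939860e-01,  4.51262297e-02,  1.30360774e+00,
       -1.92883257e-05,  1.43121658e+00]), 'qvel': array([-3.69707858e-04,  3.27540429e-04,  3.94881335e-03,  3.62073979e-04,
       -1.85368925e-03, -5.42857825e-05]), 'tau': array([ 1.61166361e-03, -4.81728637e+01,  2.99242616e+01,  1.28235959e-02,
       -5.63529818e-05, -7.95766312e-06]), 'tcp_pos': array([ 0.25144818, -0.51674397,  0.30310342]), 'orientation': array([-8.08625720e-04,  9.74480960e-01,  2.24468701e-01, -8.00608951e-05]), 'wrist_force': array([-1.0456423 , -0.30184246, -0.0081024 ]), 'ft_torque': array([0.01357979, 0.0370594 , 0.00534236]), 'grip_force': 0.0, 'finger_gap': 0.08525249596436904}
```

View pics/top1.png

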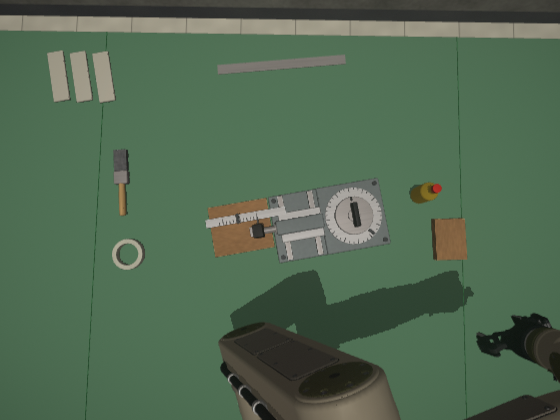

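View pics/scene1.png

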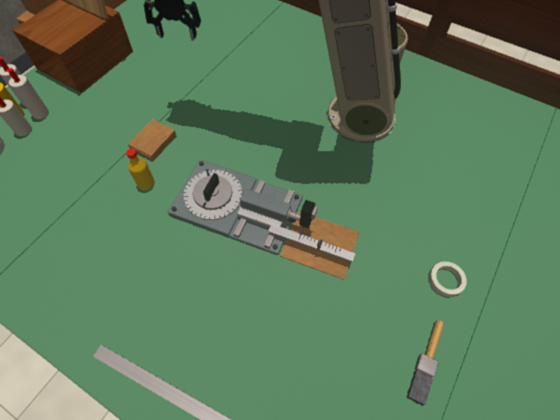

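The top view shows the gauge with its wheel near (355,214), the boom grip at (258,231), the scale running left, and the rider near (237,218). The pin looks to be near (375,233). The scene view confirms this layout. I'll zoom in and fit the pose from depth.

```bash
python3 - <<'E'
from h import *
d=cam('top'); im=d['frame'][170:270,200:395]; save('crop1.png',cv2.resize(im,None,fx=4,fy=4,interpolation=cv2.INTER_CUBIC))
P=d['P'];v,u=np.mgrid[:420,:560]
box=(u>200)&(u<395)&(v>170)&(v<270)
def rep(n,m):
    m=m&box; q=P[m]; r=cv2.minAreaRect(q[:,:2].astype(np.float32)*1000); print(n,m.sum(),q.mean(0).round(4),'mid',np.round(r[0],1),np.round(r[1],1),round(r[2],2), 'px',u[m].mean().round(1),v[m].mean().round(1))
Z=P[...,2]
rep('bar',(Z>.074)&(Z<.09)&(u>335)&(u<375))
rep('grip',(Z>.118)&(Z<.14))
rep('base',(Z>.012)&(u>262))
rep('housing',(Z>.075)&(Z<.09)&(u<330)&(u>274))
for lo in np.arange(0,.14,.01): print(round(lo,2),(box&(Z>=lo)&(Z<lo+.01)).sum(),end=' ')
E
```

```text
bar 133 [ 0.5282 -0.219   0.0828] mid [ 528.5 -219.7] [69.  14.4] 10.29 px 356.1 214.2
grip 164 [0.4757 0.0572 0.1289] mid [475.5  58.7] [36.  35.5] 9.38 px 256.4 231.0
base 7412 [ 0.5136 -0.1471  0.0349] mid [ 512.6 -134.5] [200.3 364.6] 10.7 px 328.5 220.3
housing 680 [ 0.4978 -0.0596  0.0821] mid [497.7 -58.4] [ 39.7 138.5] 10.77 px 299.3 224.3
0.0 7098 0.01 1669 0.02 2850 0.03 645 0.04 1956 0.05 59 0.06 79 0.07 159 0.08 692 0.09 6 0.1 2 0.11 8 0.12 80 0.13 81 0.14 0
```

View pics/crop1.png

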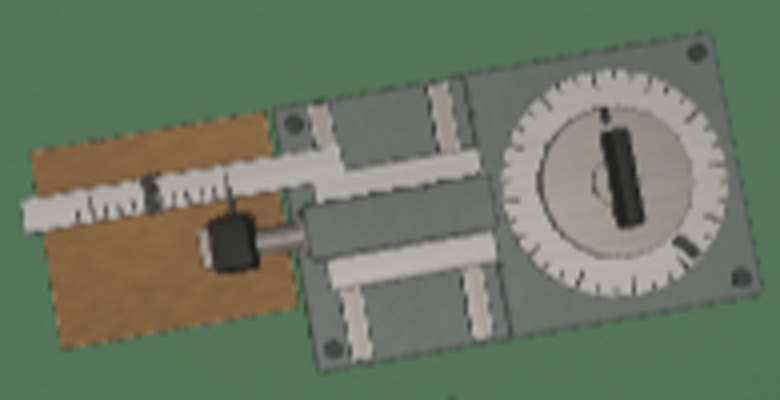

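The crop shows the rim mark at (604,115), the pin at (686,246), the pointer tip at (230,190) and the rider at (150,193), with the button on the left of the grip. The sizes match the specification and the yaw is about 10.7°. Next I'll compute the angles.

```bash
cat >> h.py <<'E'
def px(d,u,v,z):
    r=d['M']@np.array([(u-d['cx'])/d['f'],(v-d['cy'])/d['f'],1.]); o=np.array(d['origin']); return (o+r*(z-o[2])/r[2])[:2]
def dark(d,u0,u1,v0,v1,t=70):
    g=d['frame'][v0:v1,u0:u1].max(-1).astype(float); w=np.clip(t-g,0,None); v,u=np.mgrid[v0:v1,u0:u1]
    return (w*u).sum()/w.sum(),(w*v).sum()/w.sum()
yaw=np.radians(10.7); ex=np.array([np.cos(yaw),np.sin(yaw)]); ey=np.array([-ex[1],ex[0]])
C=np.array([.5281,-.2187])
def g(p): p=np.asarray(p)-C; return np.array([p@ex,p@ey-.170])
E
python3 - <<'E'
from h import *
d=cam('top')
pin=dark(d,367,376,227,236,100); mk=dark(d,348,354,195,201,100)
print(pin,mk)
for n,p,z in(('pin',pin,.041),('mark',mk,.042),('ptr',(200+230/4,170+180/4),.052),('rider',(200+150/4,170+193/4),.05)):
    w=px(d,*p,z); q=g(w); print(n,w.round(4),q.round(4),'ang',np.degrees(-np.arctan2(q[1]+.17,q[0])).round(1),np.hypot(q[0],q[1]+.17).round(4))
print('grip',g([.4755,.0587]),'housing',g([.4977,-.0584]))
E
```

```text
(np.float64(371.1905882352941), np.float64(231.19058823529411)) (np.float64(350.64912280701753), np.float64(198.1578947368421))
pin [ 0.4827 -0.2704] [-0.0542 -0.2124] ang 142.0 0.0688
mark [ 0.5785 -0.2107] [ 0.051  -0.1715] ang 1.6 0.051
ptr [0.5247 0.0601] [0.0484 0.1046] ang -80.0 0.2789
rider [0.5147 0.1179] [0.0493 0.1632] ang -81.6 0.3368
grip [-0.00018151  0.11234285] housing [-0.00010907 -0.0068429 ]
```

```bash
python3 -m handwheel '{"deltas":[[1,0,0,0,-1],[1,0,0,0,-1],[1,0,0,0,-1],[1,0,0,0,-1],[1,0,0,0,-1],[1,0,0,0,-1],[1,0,0,0,-1],[1,0,0,0,-1],[1,0,0,0,-1],[1,0,0,0,-1],[1,0,0,0,-1],[1,0,0,0,-1],[1,0,0,0,-1],[1,0,0,0,-1],[1,0,0,0,-1],[1,0,0,0,-1],[1,0,0,0,-0.48],[1,0,0,0,0]]}' 30
python3 -m handwheel '{"deltas":[[1,-0.68,0.5,0,0],[1,-0.68,0.5,0,0],[1,-0.68,0.5,0,0],[1,-0.68,0.5,0,0],[1,-0.68,0.5,0,0],[1,-0.68,0.5,0,0],[1,-0.68,0.5,0,0],[1,-0.68,0.5,0,0],[1,-0.68,0.5,0,0],[1,-0.68,0.5,0,0],[1,-0.68,0.5,0,0],[1,-0.68,0.5,0,0],[1,0,0,0,0],[1,0,0,0,0]]}' 
cat >> h.py <<'E'
def go(t,a=None):
    s=status.get_state(); q=s['orientation']; M=R.from_quat(q[[1,2,3,0]]).as_matrix()
    psi=np.degrees(np.arctan2(M[1,0],M[0,0])); print('psi',psi.round(2),'tz',M[:,2].round(3),'tcp',s['tcp_pos'].round(4),'q6',s['joint_pos'][5].round(3),'gap',s['finger_gap'],s['grip_force'],s['wrist_force'].round(1),s['clock'])
    print('shift units',(M.T@(np.array(t)-s['tcp_pos'])/.04).round(3))
    if a is not None: print('roll',((psi-a+180)%360-180)/10)
E
python3 -c "
from h import *
go([*C,.129],190.7)"
```

```text
clock: 2.45
tcp_pos: [0.2515, -0.517, 0.3037]
orientation: [-0.0, -0.093, 0.996, 0.0]
wrist_force: [0.5, 0.3, 0.6]
finger_gap: 0.0853
grip_force: 0.0
clock: 4.2
tcp_pos: [0.5273, -0.2205, 0.3037]
orientation: [-0.0, -0.093, 0.996, -0.0]
wrist_force: [-0.1, 0.2, 0.8]
finger_gap: 0.0856
grip_force: 0.0
psi -169.29 tz [-0.001 -0.    -1.   ] tcp [ 0.5273 -0.2205  0.3037] q6 -0.723 gap 0.08561535034089247 0.0 [-0.1  0.2  0.8] 4.2
shift units [-0.031  0.041  4.368]
roll 0.0014722647382086507
```

```bash
python3 -m handwheel '{"deltas":[[1,-0.03,0.04,0.6,0],[1,0,0,0.6,0],[1,0,0,0.6,0],[1,0,0,0.6,0],[1,0,0,0.6,0],[1,0,0,0.6,0],[1,0,0,0.4,0],[1,0,0,0.37,0],[1,0,0,0,0],[-1,0,0,0,0],[-1,0,0,0,0],[-1,0,0,0,0],[-1,0,0,0,0],[-1,0,0,0,0],[-1,0,0,0,0],[-1,0,0,0,0],[-1,0,0,0,0]]}' 35
python3 -c "
from h import *
go([*C,.129],190.7)"
```

```text
clock: 6.32
tcp_pos: [0.5286, -0.219, 0.1296]
orientation: [0.0, -0.094, 0.996, -0.001]
wrist_force: [-0.9, -2.1, 4.8]
finger_gap: 0.0132
grip_force: 38.7
psi -169.26 tz [ 0.001 -0.001 -1.   ] tcp [ 0.5286 -0.219   0.1296] q6 -0.72 gap 0.01318185277997403 38.68875324726105 [-0.9 -2.1  4.8] 6.325
shift units [0.012 0.01  0.015]
roll 0.003587526956630427
```

```bash
python3 -m handwheel '{"deltas":[[-1,0,0,0,0.75],[-1,0,0,0,0.75],[-1,0,0,0,0.75],[-1,0,0,0,0.75],[-1,0,0,0,0.75],[-1,0,0,0,0.75],[-1,0,0,0,0.75],[-1,0,0,0,0.75],[-1,0,0,0,0.75],[-1,0,0,0,0.75],[-1,0,0,0,0.75],[-1,0,0,0,0.75],[-1,0,0,0,0.75],[-1,0,0,0,0.75],[-1,0,0,0,0.75],[-1,0,0,0,0.75],[-1,0,0,0,0.75],[-1,0,0,0,0.75],[-1,0,0,0,0.7],[-1,0,0,0,0]]}' 35
python3 -m handwheel '{"deltas":[[-1,0,0,0,0],[1,0,0,0,0],[1,0,0,0,0],[1,0,0,0,0],[1,0,0,0,0],[1,0,0,0,0],[1,0,0,-0.6,0],[1,0,0,-0.6,0],[1,0,0,-0.6,0],[1,0,0,-0.6,0],[1,0,0,-0.6,0],[1,0,0,-0.6,0],[1,0,0,-0.6,0],[1,0,0,0,0]]}' 35
python3 - <<'E'
from h import *
go([*C,.129],190.7-142)
d=cam('top'); save('top2.png',cv2.resize(d['frame'][170:270,200:395],None,fx=4,fy=4,interpolation=cv2.INTER_CUBIC))
d=cam('scene'); save('sc2.png',cv2.resize(d['frame'][130:290,150:370],None,fx=3.5,fy=3.5,interpolation=cv2.INTER_CUBIC))
E
```

```text
clock: 8.82
tcp_pos: [0.5278, -0.2195, 0.1296]
orientation: [0.001, 0.911, 0.412, -0.001]
wrist_force: [-3.4, -4.2, 6.3]
finger_gap: 0.0136
grip_force: 39.0
clock: 10.58
tcp_pos: [0.5292, -0.2191, 0.2991]
orientation: [0.002, 0.911, 0.413, 0.001]
wrist_force: [0.1, -0.7, 0.0]
finger_gap: 0.085
grip_force: 0.0
psi 48.75 tz [ 0.004 -0.002 -1.   ] tcp [ 0.5292 -0.2191  0.2991] q6 1.758 gap 0.08503382290415461 0.0 [ 0.1 -0.7  0. ] 10.575
shift units [-0.014 -0.046  4.252]
roll 0.004728617819284864
```

View pics/top2.png

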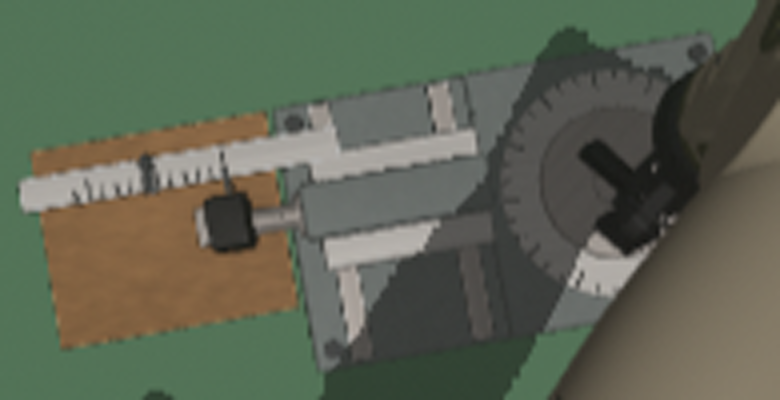

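View pics/sc2.png

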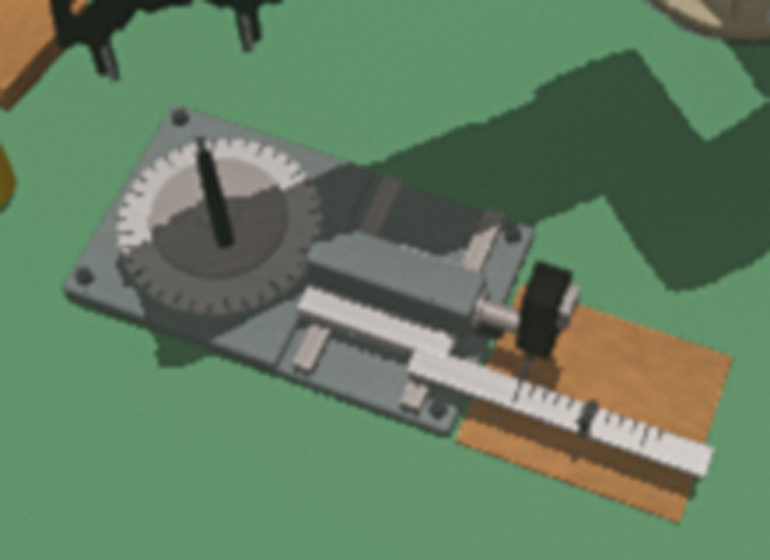

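The bar now points at the pin in the scene view, around (200,145). The rest is hidden in the top view, so I'll turn back, retract and check.

```bash
python3 -m handwheel '{"deltas":[[1,0,0,0,-0.95],[1,0,0,0,-0.95],[1,0,0,0,-0.95],[1,0,0,0,-0.95],[1,0,0,0,-0.95],[1,0,0,0,-0.95],[1,0,0,0,-0.95],[1,0,0,0,-0.95],[1,0,0,0,-0.95],[1,0,0,0,-0.95],[1,0,0,0,-0.95],[1,0,0,0,-0.95],[1,0,0,0,-0.95],[1,0,0,0,-0.95],[1,0,0,0,-0.9],[1,0.8,0,0,0],[1,0.8,0,0,0],[1,0.8,0,0,0],[1,0.8,0,0,0],[0.4,0,0,0,0]]}'
python3 - <<'E'
from h import *
d=cam('top'); save('top3.png',cv2.resize(d['frame'][170:270,200:395],None,fx=4,fy=4,interpolation=cv2.INTER_CUBIC))
P=d['P'];v,u=np.mgrid[:420,:560]; m=(u>240)&(u<275)&(v>205)&(v<245)
for n,lo,hi in(('top',.124,.14),('all',.11,.14)):
    q=np.array([g(p) for p in P[m&(P[...,2]>lo)&(P[...,2]<hi)][:,:2]]); print(n,len(q),q.min(0).round(4),q.max(0).round(4),q.mean(0).round(4))
m=(P[...,2]>.076)&(P[...,2]<.09)&(u>335)&(u<375)&(v>195)&(v<235)
r=cv2.minAreaRect(P[m][:,:2].astype(np.float32)*1000); print('bar',r)
gx=np.array([g(p) for p in P[m][:,:2]])+[0,.17]; w,V=np.linalg.eigh(np.cov(gx.T)); a=V[:,1]; print('bar ang',np.degrees(-np.arctan2(a[1],a[0]))%180,gx.mean(0))
go([*(C+.0149*ex+.2816*ey),.25],190.7)
E
```

```text
clock: 13.18
tcp_pos: [0.4006, -0.2422, 0.2959]
orientation: [-0.001, -0.093, 0.996, 0.001]
wrist_force: [-0.5, -0.1, 0.7]
finger_gap: 0.0697
grip_force: 0.0
top 137 [-0.0031  0.0945] [0.0329 0.1277] [0.0146 0.1085]
all 167 [-0.0031  0.0945] [0.0329 0.1302] [0.0146 0.1109]
bar ((528.4686279296875, -219.79800415039062), (69.40108489990234, 14.501171112060547), 47.75630569458008)
bar ang 141.9905470054478 [ 0.00010634 -0.00029451]
psi -169.34 tz [-0.001  0.001 -1.   ] tcp [ 0.4017 -0.2424  0.2962] q6 -0.9 gap 0.06276887922042174 0.0 [ 0.5  1.  -1.1] 13.225
shift units [-3.583  7.036  1.159]
roll -0.004214129111875309
```

View pics/top3.png

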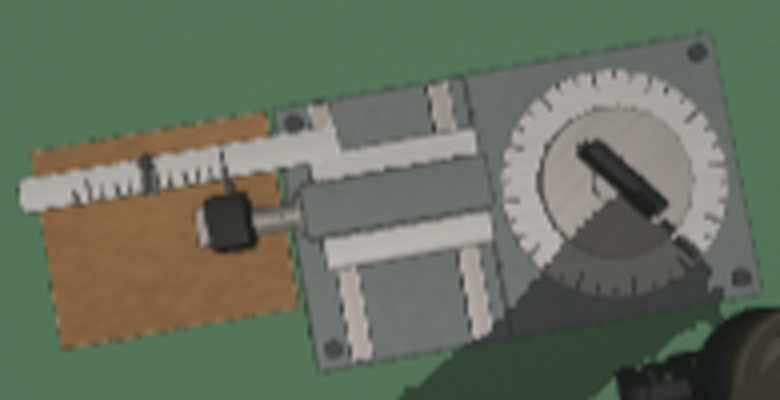

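The bar is at 142.0° and the mark, at crop (664,228), meets the pin at (690,250). The wheel is set. The boom grip is centred at gauge (0.015, 0.1115).

```bash
python3 -m handwheel '{"deltas":[[0.4,-0.51,0,0,0],[0.4,-0.51,0,0,0],[0.4,-0.51,0.7,0,0],[0.4,-0.51,0.7,0,0],[0.4,-0.51,0.7,0,0],[0.4,-0.51,0.7,0,0],[0.4,-0.51,0.7,0,0],[0.4,0,0.7,0,0],[0.4,0,0.7,0,0],[0.4,0,0.7,0,0],[0.4,0,0.7,0,0],[0.4,0,0.73,0,0],[0.4,0,0,0.6,0],[0.4,0,0,0.6,0],[0.4,0,0,0,0],[0.4,0,0,0,0]]}'
python3 - <<'E'
from h import *
go([*(C+.0149*ex+.2815*ey),.162],190.7)
E
```

```text
clock: 15.22
tcp_pos: [0.4914, 0.0611, 0.2495]
orientation: [0.0, -0.094, 0.996, -0.0]
wrist_force: [-0.0, 0.3, -0.5]
finger_gap: 0.0595
grip_force: 0.0
psi -169.19 tz [ 0. -0. -1.] tcp [0.4914 0.0611 0.2495] q6 -0.227 gap 0.0595150540137619 0.0 [-0.   0.3 -0.5] 15.225
shift units [ 0.026 -0.007  2.188]
roll 0.010668574118187734
```

```bash
python3 -m handwheel '{"deltas":[[0.4,0.03,0,0.4,0],[0.4,0,0,0.4,0],[0.4,0,0,0.4,0],[0.4,0,0,0.4,0],[0.4,0,0,0.4,0],[0.4,0,0,0.19,0],[0.4,0,0,0,0],[-1,0,0,0,0],[-1,0,0,0,0],[-1,0,0,0,0],[-1,0,0,0,0],[-1,0,0,0,0],[-1,0,0,0,0],[-1,0,0,0,0],[-1,0,0,0,0]]}' 25
python3 - <<'E'
from h import *
go([*(C+.0149*ex+.2815*ey),.162],190.7)
E
```

```text
clock: 17.1
tcp_pos: [0.49, 0.06, 0.1628]
orientation: [0.001, -0.094, 0.996, -0.0]
wrist_force: [-0.3, -1.9, 4.2]
finger_gap: 0.0287
grip_force: 27.3
psi -169.27 tz [ 0.002  0.    -1.   ] tcp [0.49   0.06   0.1628] q6 -0.228 gap 0.028746598059076842 27.30707287788391 [-0.3 -1.9  4.2] 17.1
shift units [-0.015  0.013  0.019]
roll 0.003072168956288124
```

The button is pressed (gap about 29 mm). I'll pull 50 mm and check against the rider.

```bash
python3 -m handwheel '{"deltas":[[-1,0,0.1,0,0],[-1,0,0.15,0,0],[-1,0,0.2,0,0],[-1,0,0.2,0,0],[-1,0,0.2,0,0],[-1,0,0.2,0,0],[-1,0,0.1,0,0],[-1,0,0.1,0,0],[-1,0,0,0,0],[-1,0,0,0,0]]}' 25
python3 - <<'E'
from h import *
go([*(C+.0149*ex+.3315*ey),.162],190.7)
d=cam('top'); save('t4.png',cv2.resize(d['frame'][185:245,200:290],None,fx=8,fy=8,interpolation=cv2.INTER_CUBIC))
d=cam('scene'); save('s4.png',cv2.resize(d['frame'][200:270,280:370],None,fx=8,fy=8,interpolation=cv2.INTER_CUBIC))
E
```

```text
clock: 18.35
tcp_pos: [0.4807, 0.1092, 0.1627]
orientation: [0.001, -0.094, 0.996, -0.0]
wrist_force: [-1.2, -3.5, 5.8]
finger_gap: 0.0288
grip_force: 27.9
psi -169.27 tz [ 0.002 -0.    -1.   ] tcp [0.4807 0.1092 0.1627] q6 -0.127 gap 0.028770150692210405 27.874208092689514 [-1.2 -3.5  5.8] 18.35
shift units [-0.016  0.013  0.018]
roll 0.0030254237277915763
```

View pics/t4.png

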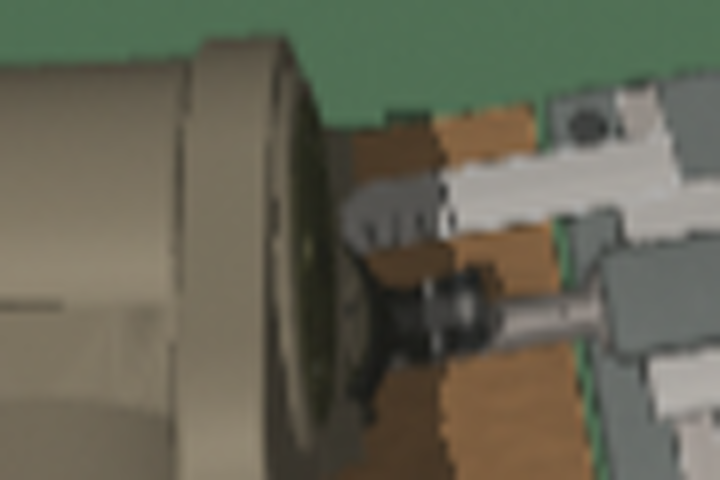

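View pics/s4.png

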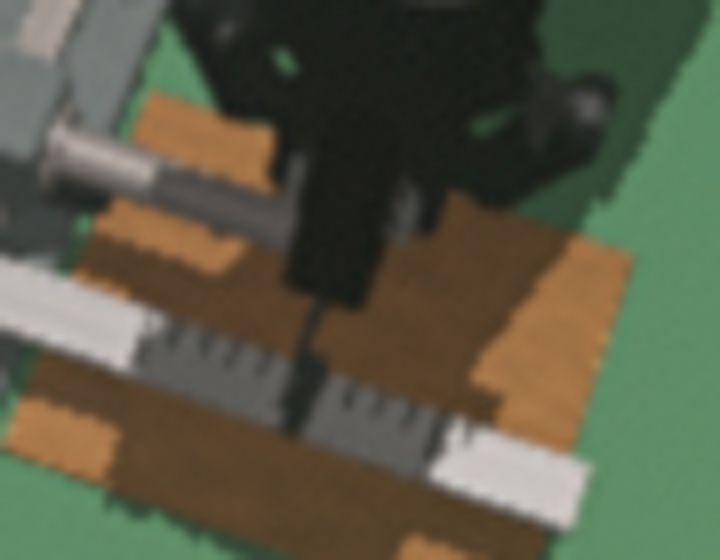

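In the scene view the pointer runs from (325,305) to about (308,350), already nearly in line with the rider at (290–315, 350–430). The top view is hidden by the wrist. I'll quantify the gap along the gauge's y with sub-pixel row centroids in the scene view.

```bash
cat > m.py <<'E'
from h import *
def scan(d,im,y0,y1,z,hw=.006,xs=()):
    # project gauge grid (x,y,z) into the image; darkness-weighted y along each x
    o=np.array(d['origin']); 
    ys=np.arange(y0,y1,.0005)
    for x in xs:
        W=np.array([[*(C+x*ex+(y+.17)*ey),z] for y in ys]); c=(W-o)@d['M']
        u=c[:,0]/c[:,2]*d['f']+d['cx']; v=c[:,1]/c[:,2]*d['f']+d['cy']
        s=cv2.remap(im.max(-1).astype(np.float32),u.astype(np.float32)[None],v.astype(np.float32)[None],cv2.INTER_CUBIC)[0]
        b=np.median(s); w=np.clip(b-s-.25*(b-s.min()),0,None); i=s.argmin(); w[abs(ys-ys[i])>hw]=0
        print('x %.3f y %.4f min %.0f med %.0f'%(x,(w*ys).sum()/w.sum(),s.min(),b))
E
python3 - <<'E'
from m import *
d=cam('scene')
im1=cv2.cvtColor(cv2.imread('pics/scene1.png'),cv2.COLOR_BGR2RGB)
dt=cam('top'); imt=cv2.cvtColor(cv2.imread('pics/top1.png'),cv2.COLOR_BGR2RGB)
for n,dd,im in(('scene1',d,im1),('top1',dt,imt)):
    print(n,'ptr');scan(dd,im,.092,.118,.052,.004,np.arange(.024,.05,.004))
    print(n,'rider');scan(dd,im,.145,.18,.050,.007,np.arange(.034,.07,.004))
print('now');scan(d,d['frame'],.145,.172,.051,.007,np.arange(.038,.09,.004))
E
```

```text
scene1 ptr
x 0.024 y 0.1092 min 71 med 86
x 0.028 y 0.1096 min 69 med 85
x 0.032 y 0.1100 min 64 med 85
x 0.036 y 0.1101 min 66 med 83
x 0.040 y 0.1096 min 72 med 139
x 0.044 y 0.1099 min 110 med 186
x 0.048 y 0.1104 min 134 med 191
scene1 rider
x 0.034 y 0.1661 min 114 med 160
x 0.038 y 0.1658 min 63 med 152
x 0.042 y 0.1646 min 61 med 159
x 0.046 y 0.1648 min 58 med 161
x 0.050 y 0.1643 min 59 med 188
x 0.054 y 0.1648 min 49 med 194
x 0.058 y 0.1658 min 40 med 197
x 0.062 y 0.1661 min 57 med 161
x 0.066 y 0.1660 min 76 med 90
top1 ptr
x 0.024 y 0.1078 min 45 med 60
x 0.028 y 0.1082 min 62 med 123
x 0.032 y 0.1071 min 58 med 128
x 0.036 y 0.1072 min 68 med 114
x 0.040 y 0.1080 min 78 med 165
x 0.044 y 0.1079 min 95 med 177
x 0.048 y 0.1089 min 119 med 176
top1 rider
x 0.034 y 0.1644 min 106 med 129
x 0.038 y 0.1635 min 68 med 123
x 0.042 y 0.1630 min 64 med 137
x 0.046 y 0.1648 min 64 med 130
x 0.050 y 0.1634 min 62 med 166
x 0.054 y 0.1628 min 50 med 174
x 0.058 y 0.1647 min 64 med 168
x 0.062 y 0.1637 min 63 med 125
x 0.066 y 0.1599 min 111 med 129
now
x 0.038 y 0.1598 min 49 med 87
x 0.042 y 0.1598 min 51 med 87
x 0.046 y 0.1599 min 51 med 87
x 0.050 y 0.1625 min 45 med 83
x 0.054 y 0.1639 min 39 med 74
x 0.058 y 0.1651 min 41 med 76
x 0.062 y 0.1651 min 42 med 77
x 0.066 y 0.1646 min 40 med 84
x 0.070 y 0.1646 min 39 med 86
x 0.074 y 0.1655 min 39 med 93
x 0.078 y 0.1655 min 45 med 90
x 0.082 y 0.1658 min 75 med 88
x 0.086 y 0.1559 min 89 med 90
```

All three estimates agree: another 5.2 mm or so is needed.

```bash
python3 -m handwheel '{"deltas":[[-1,0,0.05,0,0],[-1,0,0.05,0,0],[-1,0,0.03,0,0],[-1,0,0,0,0],[-1,0,0,0,0],[-1,0,0,0,0],[-1,0,0,0,0]]}' 25
python3 - <<'E'
from m import *
go([*(C+.0149*ex+.3367*ey),.162],190.7)
d=cam('scene');scan(d,d['frame'],.145,.180,.051,.007,np.arange(.038,.08,.004))
save('s5.png',cv2.resize(d['frame'][170:270,150:370],None,fx=3.5,fy=3.5,interpolation=cv2.INTER_CUBIC))
E
```

```text
clock: 19.42
tcp_pos: [0.4797, 0.1141, 0.1627]
orientation: [0.001, -0.093, 0.996, -0.0]
wrist_force: [-2.3, -3.9, 5.8]
finger_gap: 0.029
grip_force: 28.1
psi -169.28 tz [ 0.002 -0.    -1.   ] tcp [0.4797 0.1141 0.1627] q6 -0.116 gap 0.02898207827788007 28.063954710960388 [-2.3 -3.9  5.8] 19.425
shift units [-0.016  0.017  0.018]
roll 0.0017905811025457296
x 0.038 y 0.1653 min 54 med 86
x 0.042 y 0.1652 min 50 med 86
x 0.046 y 0.1651 min 47 med 88
x 0.050 y 0.1655 min 44 med 86
x 0.054 y 0.1656 min 38 med 82
x 0.058 y 0.1654 min 41 med 78
x 0.062 y 0.1650 min 39 med 80
x 0.066 y 0.1646 min 40 med 91
x 0.070 y 0.1646 min 37 med 93
x 0.074 y 0.1655 min 40 med 94
x 0.078 y 0.1655 min 44 med 90
```

View pics/s5.png

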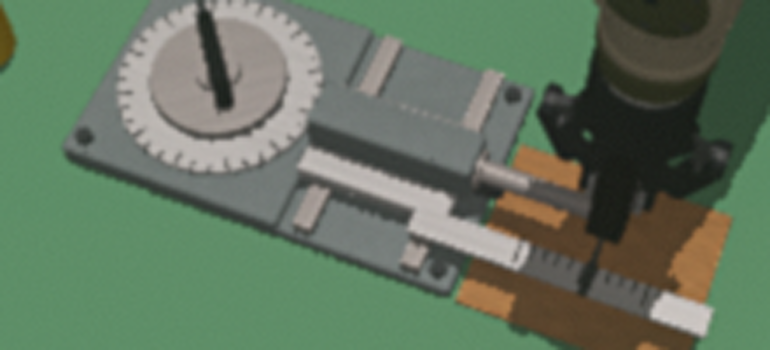

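The pointer and rider line up at (590,275), both at gauge y of about 0.165. The wheel has not moved and the grip holds at 28 N.

```bash
python3 -c "
from h import *
print(hand_in())"
```

```text
the job is handed in; nothing more can be done
None
```

I set the wheel mark at the pin (142°) and drew the boom out about 55 mm until its pointer was within about 0.5 mm of the rider. I handed the job in still holding it there at 28 N; the hand-in returned no verdict.

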